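# Fetch the stapler from the basket and staple the report

### The job

Take the full-size desk stapler out of the blue basket, leaving the other things in it, and slide its open jaw along the desk over the overhanging corner of the white report so that the staple will go in about 15 mm from both edges of that corner. Press the stapler's arm firmly down onto the report to staple it, then draw the stapler back clear of the report and leave it standing on the desk with its arm sprung open. Do not shift the report, the mug or the portable drive.

Things in the scene. Friction and masses are not known exactly. Their poses are not given: they have to be found in the camera images.
- basket: Blue plastic desk basket, fixed to the desk, open on top, outside 340 (its x) x 280 (its y) x 72 mm high, walls and floor 4 mm. Origin: centre of its underside. It stands at any yaw, left or right of the robot's forward axis (the report is on the other side).
- stapler: The target: full-size black desk stapler, 150 x 36 mm, 67 mm high at the front, 0.28 kg, standing on its sole in the basket. Origin: centre of its underside; x points to the jaw (front). Base 9 mm thick over the whole length (x -75 to 75 mm). Two hinge cheeks at x -73 to -41 mm rise to 42 mm, 36 mm over both; hinge at x -60, z 32 mm. The arm slopes up from there to the front.
- stapler_grip (a point): Good place to grip the stapler from above across its width (along its y): 20 mm behind its origin, 38 mm up. The 34 mm wide handle cap of the arm runs from x -44 to 75 mm; its sides span z 32 to 52 mm here and 44 to 63 mm at x 50. It can be gripped so anywhere from x -55 (on the cheeks) to 45 mm with the TCP 38 mm above the sole; arm and base then stay together.
- stapler_jaw (a point): Point on the stapler's base where the staple is clinched: 65 mm ahead (+x) of its origin, on its centre line, 9.5 mm above the sole; the nose of the base ends 10 mm further on. The open jaw is free from 10 to 30 mm above the sole here. The arm's head is right above this point, its top 66 mm above the sole when open: press there.
- stapler_arm (a joint): Hinge of the stapler's arm, rad: 0 = sprung fully up, 0.16 = down on the bare base. The spring takes about 2 N above the jaw to start and 4 N at 0.1. Over the report the head meets it at about 0.11 (arm's top then about 52 mm above the desk); press firmly there, 12 to 20 N in all, so that 6 N or more bears on the report.
- report: White A5 report, 210 x 148 x 3 mm, flat on a black hardback notebook, both one loose 0.75 kg piece. Origin: on the desk right below the staple point. The report covers x -15 to 195, y -133 to 15 mm at heights 14 to 17 mm; its overhanging corner is (-15, 15). Notebook: x 25 to 240, y -177 to -25 mm, 14 mm high; so the report overhangs it by 40 mm along its -x and +y edges.
- report_corner (a point): Staple point: on the report's upper face, 17 mm above the desk, 15 mm in from both edges of the overhanging corner, right above the origin of report. The stapler's open jaw goes on from outside this corner, along any direction from straight across the -x edge to straight across the +y edge, sole on the desk or a millimetre or two above it.
- staple_box: Cardboard box of staples in the basket close beside the stapler on its +y (left) side, 36 (its x) x 56 (its y) x 30 mm high, 50 g. Origin: centre of its underside.
- adapter: Black laptop power adapter in the basket, 110 (x) x 46 (y) x 30 mm high, with a 12 mm stub of lead at +x. Origin: centre of its underside.
- mouse: Black computer mouse in the basket, 102 (x) x 56 (y) x 34 mm high. Origin: centre of its underside.
- punch: Two-hole paper punch in the basket, 108 (x) x 50 (y) x 49 mm high, black and steel. Origin: centre of its underside.
- pocket_stapler: Small black pocket stapler in the basket (not the one wanted), 66 (x) x 24 (y) x 35 mm high. Origin: centre of its underside.
- eraser: Whiteboard eraser in the basket, black back and grey felt, 95 (x) x 38 (y) x 28 mm high. Origin: centre of its underside.
- mug: White mug standing loose on the desk near the overhanging corner, radius 39 mm, 80 mm high; its handle sticks out towards its +y, to about 75 mm from the axis. Origin: centre of its underside.
- drive: Black portable drive lying loose on the desk near the overhanging corner, 112 (x) x 68 (y) x 16 mm high. Origin: centre of its underside.
Mind the look-alikes: they are no part of the job. What is shaped like the adapter but green is not meant. Leave any purple look-alike of the pocket_stapler alone.

How it is judged (in metres and radians):
On the way, in this order (a step that is already met when the one before it is completed fails the run):
1. the stapler stands on the desk with its open jaw over the report's overhanging corner, the staple point of the jaw within 10 mm (in plan) of the point 15 mm in from both edges (horizontal distance between stapler_jaw and report_corner below 0.01 m and height (world z) of stapler below 0.004 m and angle between stapler's own z axis and vertical below 0.06 rad and value of joint stapler_arm below 0.05 rad), for 0.2 s.
2. the arm is pressed down onto the report with at least 5 N, the jaw still within 10 mm of the staple point (horizontal distance between stapler_jaw and report_corner below 0.01 m and value of joint stapler_arm above 0.07 rad and contact force between stapler and report above 5 N and contact force between stapler and the fingers above 5 N), for 0.1 s.
At the end, for the whole second after the job is handed in: Stapler at rest upright on the desk (sole within 4 mm, tilt under 0.06 rad), out of the basket, arm open (under 0.03 rad), off the report with its jaw point 7 mm or more outside the page; the six other things still down in the basket; report, mug and drive within 15 mm of their starts ((x of stapler_jaw in the frame of report below -0.022 m or y of stapler_jaw in the frame of report above 0.022 m) and contact force between stapler and report below 0.05 N and height (world z) of stapler below 0.004 m and angle between stapler's own z axis and vertical below 0.06 rad and linear speed of stapler below 0.02 m/s and value of joint stapler_arm below 0.03 rad and horizontal distance between stapler and basket above 0.17 m and distance of each of report, mug, drive from where it was at the start of the episode below 0.015 m and horizontal distance between each of staple_box, adapter, mouse, punch, pocket_stapler, eraser and basket below 0.18 m and height (world z) of each of staple_box, adapter, mouse, punch, pocket_stapler, eraser below 0.06 m); the robot touches nothing.
It fails at once if the report is shifted by more than 15 mm (distance of report from where it was at the start of the episode above 0.015 m).
It fails at once if the mug is moved by more than 15 mm or tipped (distance of mug from where it was at the start of the episode above 0.015 m or angle between mug's own z axis and vertical above 0.25 rad).
It fails at once if the portable drive is moved by more than 15 mm (distance of drive from where it was at the start of the episode above 0.015 m).
It also fails if it takes over 72 s, if anything falls off the work surface, if the arm or the gripper's body presses on something with over 40 N, if the wrist force passes 120 N, or if a joint passes its speed limit or range.

### The arm

A 6-joint arm with a two-finger parallel gripper is mounted at the origin on the work surface. World frame = base frame: x ahead of the robot, y to its left, z up, the work surface at z = 0. Lengths are in mm, angles in rad, forces in N, time in s.
With the tool pointing down it reaches from about 400 to 925 mm from the base axis. Payload 12.5 kg.
Tool frame: the origin (TCP) lies between the finger pads, 19 mm behind the fingertips; this is the grasp point; z points along the fingers, y is the line along which they close (so a half turn about z gives the same grasp; the last joint's range is limited). The gripper opens to 95 mm and grips with 3 to 60 N. Pads are 20 mm wide; open, the fingers measure 119 mm over their backs; the gripper's body (75 mm by 180 mm) begins 59 mm behind the grasp point.
Start: joints at [-1.318, 0.491, 1.559, -0, 1.092, -0.106], TCP at [219.492, -585.207, 233.461] pointing down, gripper open.
Joint ranges: [-3.1, 3.1], [-0.84, 2.19], [0.05, 2.79], [-1.13, 4.28], [0.06, 2.93], [-2.69, 2.69]. Speed limits (rad/s): [2.22, 2.22, 2.79, 3.14, 3.14, 3.14].

### API

Orientations are given as [roll, pitch, yaw] about the fixed x, y, z axes, in that order (R = Rz(yaw) Ry(pitch) Rx(roll)).
In Python, from cell import env gives the robot as it stands.
- The arm moves only by the tool carry_out, never from a script. Its argument "series" is a list of rows, each a list of 4 numbers: the shift along the world's x, y, z normalised to -1 to 1, where 1 is 5 cm, then the turn about the world's z normalised to -1 to 1, where 1 is 6 degrees. In form: [[x, y, z, turn], ...]. A call has exactly 5 rows; each row shifts and turns the commanded pose from where the row before left it; what a row does not reach is not made up. A row lasts 1/10 s, in which the tool goes at most 50 mm and 8.59 degrees, less where a joint would pass 70% of its speed; a pose out of reach is approached as far as the arm can. A call with a number of a shift or a turn outside -1 to 1 is refused whole. A call with a gripper value outside its range is refused whole. "fingers" is the closure, from -1 (fully open) to 1 (shut), set as the call begins (left out, the last holds). The fingers move at their own pace and stop on an object; the grip force is fixed at half the most. Time passes only in rows, so rows that do not move let the fingers close, or fill a call up. It gives the time, the measured TCP pose, the force, the opening and the grip force at its end, in the units of the state.
- env.state(): the state, without advancing time (a new reading comes with each control period).
- env.read_camera(name): name is "side" or "top"; returns the picture (480x640x3 uint8, red, green, blue); there is no depth.
- env.calibration(name): a dict with "K" (3x3 intrinsics, pixels), "pose" (4x4, takes a point from camera to world coordinates). Camera axes: x right, y down, z forward; pixel columns grow to the right and rows downward; lengths in mm; the calibration is good to about 2 mm. A picture is of the moment at which its call begins. calibration takes no time and is no camera call.
- env.job_done(): hands the job in; it is judged then, once.
Trained networks look in the newest picture that a camera, given by its name, has taken for a name from the list of things; names that differ only in an ending like _2 or _b are one class to them, and where a whole thing is asked for, a point or a joint stands for the part that bears it (a point fixed in the world has none). Each returns a list of dicts, best first, with "conf" (0 to 1); they miss things now and then, are a little off and sometimes report something else, mostly with a low value. They report only what shows in the picture. A call takes as long as a camera call. They do not tell look-alikes from the thing itself.
- env.look_for(camera, label): "position" ([row, column] as shares, 0 to 1, of the picture: columns of its width, rows of its height, amid what is visible of it).
The state is a dict: "t": time; "joints": joint angles; "qvel": joint speeds; "tau": joint torques, N m; "eef_pos": TCP position; "tcp_rot": TCP orientation; "ft_force": force on the tool from outside, world axes, zero at the start; "moment": the same for the moment, N m; "opening": opening from 0.0 (shut) to 1.0 (fully open); "grip_force": force on a finger pad.
Only numpy, scipy, OpenCV 4.12 (cv2) and the standard library are available. Lean on these libraries where they do the work, as an engineer would, in place of code of your own. Each camera call takes 0.05 s, during which the arm holds its last target. There are 200 camera calls.

## Working session

There is one attempt and no reset: what is moved stays moved. The work goes in short steps, Python scripts to look and compute and a tool call to move; the robot and the scene stay as the last step left them, time stands still between calls to the robot, and variables do not carry over. Pictures are saved under pics/ and viewed, at most 12 in all, crops included, and the job is handed in when it is done.

Besides the shell and the picture viewer there is one more tool, called after ">>>" as a command line: name --pt "numbers of a row" for each row, then --argument value for the rest. carry_out: Moves the arm, as the interface text tells. Its arguments: {"type":"object","properties":{"series":{"type":"array","items":{"type":"array","items":{"type":"number","minimum":-1,"maximum":1}}},"fingers":{"type":"number"}},"required":["series"]}

```bash
mkdir -p pics
cat > h.py <<'E'
import numpy as np, cv2
from cell import env
def ray(cam,u,v,z):
    c=env.calibration(cam);P=np.array(c["pose"]);d=P[:3,:3]@np.linalg.inv(c["K"])@[u,v,1]
    o=P[:3,3];return (o+d*(z-o[2])/d[2])
def proj(cam,p):
    c=env.calibration(cam);P=np.linalg.inv(np.array(c["pose"]));q=np.array(c["K"])@(P[:3,:3]@np.array(p,float)+P[:3,3]);return q[:2]/q[2]
def snap(cam,name):
    im=env.read_camera(cam);cv2.imwrite(f"pics/{name}.png",cv2.cvtColor(im,cv2.COLOR_RGB2BGR));return im
E
python3 - <<'E'
from h import *
for c in("top","side"):
    snap(c,c+"0");print(c,np.round(env.calibration(c)["pose"],2).tolist(),np.round(env.calibration(c)["K"],0).tolist())
for n in["stapler","stapler_jaw","pocket_stapler","report","mug","drive","basket","staple_box","punch","adapter"]:
    for d in env.look_for("top",n)[:3]:
        r,c=d["position"];print(n,round(d["conf"],2),round(c*640),round(r*480),ray("top",c*640,r*480,20).round()[:2])
E
```

```text
top [[0.02, -1.0, 0.03, 504.14], [-1.0, -0.02, -0.02, 15.57], [0.02, -0.03, -1.0, 957.19], [0.0, 0.0, 0.0, 1.0]] [[439.0, 0.0, 319.0], [0.0, 439.0, 240.0], [0.0, 0.0, 1.0]]
side [[-0.99, -0.11, 0.1, 400.5], [-0.15, 0.77, -0.62, 772.69], [-0.01, -0.62, -0.78, 1040.03], [0.0, 0.0, 0.0, 1.0]] [[564.0, 0.0, 329.0], [0.0, 564.0, 247.0], [0.0, 0.0, 1.0]]
stapler 0.83 420 236 [ 546. -221.]
stapler_jaw 0.82 423 241 [ 535. -228.]
pocket_stapler 0.78 444 372 [ 256. -275.]
pocket_stapler 0.6 123 230 [545. 412.]
pocket_stapler 0.59 439 301 [ 407. -263.]
report 0.97 197 168 [680. 259.]
report 0.34 382 282 [ 444. -140.]
report 0.25 492 254 [ 510. -377.]
mug 0.79 123 230 [544. 412.]
drive 0.98 192 341 [313. 260.]
basket 0.83 439 242 [ 533. -261.]
basket 0.3 196 168 [680. 261.]
staple_box 0.64 435 262 [ 490. -254.]
punch 0.59 481 204 [ 618. -352.]
adapter 0.78 353 93 [850. -71.]
adapter 0.63 401 200 [ 622. -177.]
```

View pics/top0.png

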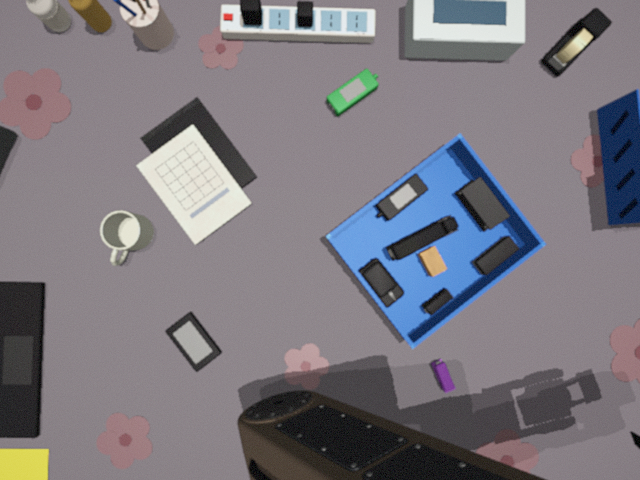

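View pics/side0.png

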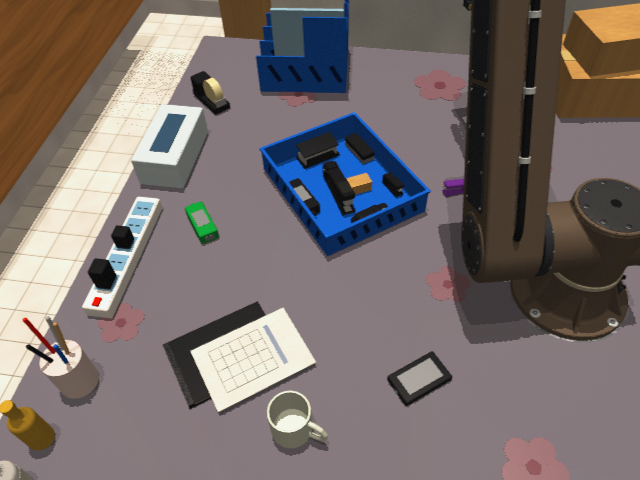

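Run:
```python
import cv2,numpy as np
a=cv2.imread("pics/top0.png");b=cv2.imread("pics/side0.png")
A=cv2.resize(a[205:285,365:485],(780,520),interpolation=cv2.INTER_CUBIC)
B=cv2.resize(b[120:230,285:435],(780,572),interpolation=cv2.INTER_CUBIC)
A=cv2.convertScaleAbs(A,alpha=1.7,beta=20);B=cv2.convertScaleAbs(B,alpha=1.7,beta=20)
cv2.imwrite("pics/c0.png",np.vstack([cv2.resize(A,(440,293)),cv2.resize(B,(440,306))]))
cv2.imwrite("pics/c1.png",cv2.resize(a[90:250,100:270],(765,600),fx=0,fy=0,interpolation=cv2.INTER_CUBIC)[:600])
from h import *
s=env.state();print(s["t"],s["eef_pos"],s["tcp_rot"],s["ft_force"])
```

```text
0.6 [ 219.48527266 -585.20051285  233.48014136] [3.14146199e+00 1.60597194e-05 3.58766608e-01] [-0.42212637 -0.11351073 -0.04739436]
```

View pics/c0.png

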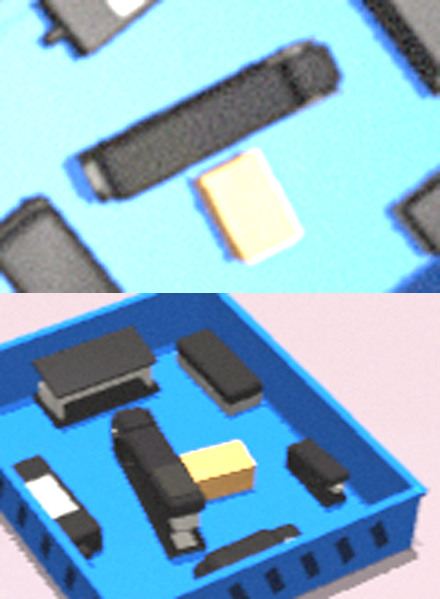

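View pics/c1.png

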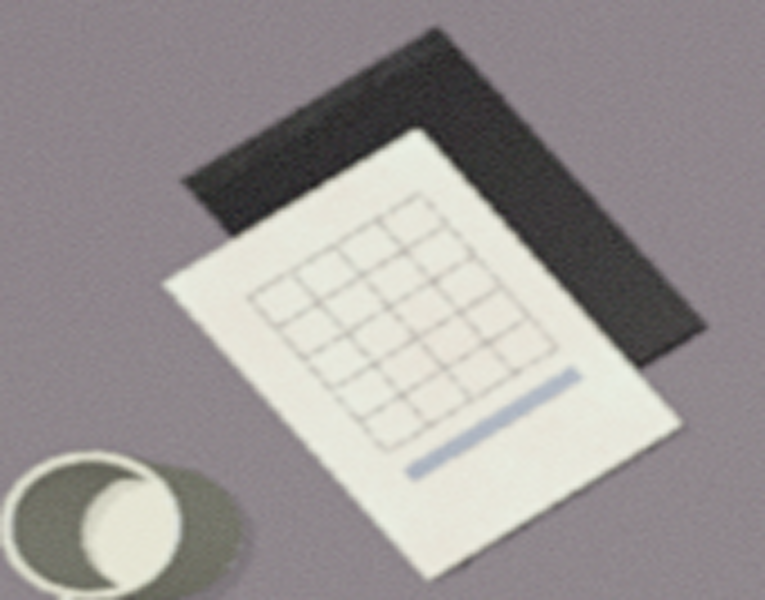

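Candidates: full-size stapler (420,236); pocket stapler (438,301); purple look-alike (444,376); adapter (401,197); green one (352,92); eraser (497,255); mouse (381,282). The crop confirms that (420,236) is the long stapler, with its steel jaw end at lower left (390,251) and the box on its left side. The report's overhanging corner is at (197,242).

```bash
cat >> h.py <<'E'
from scipy.optimize import minimize
def box(x0,x1,y,z0,z1,dz=0):
    return np.array([[a,b,c] for b in(-y,y) for a,c in((x0,z0),(x1,z0+dz),(x0,z1),(x1,z1+dz))],float)
STAP=[box(-75,75,18,0,9),box(-73,-41,18,0,42),box(-44,75,17,30,49,17)]
def rend(cam,parts,p,z,shape):
    c,s=np.cos(p[2]),np.sin(p[2]);m=np.zeros(shape,np.uint8)
    for q in parts:
        w=q@np.array([[c,s,0],[-s,c,0],[0,0,1]])+[p[0],p[1],z]
        h=cv2.convexHull(np.array([proj(cam,v) for v in w],np.float32)).reshape(-1,2)
        cv2.fillConvexPoly(m,np.round(h*16).astype(np.int32),255,cv2.LINE_AA,4)
    return m/255.
def comp(m,u,v):
    n,l=cv2.connectedComponents(m.astype(np.uint8),connectivity=4);k=l[int(v),int(u)]
    assert k; return (l==k).astype(float)
def fit(masks,parts,p0,z):
    def f(p):
        return sum(np.abs(cv2.GaussianBlur(rend(c,parts,(p[0],p[1],p[2]/100),z,m.shape)-m,(0,0),1)).sum()/m.sum() for c,m in masks.items())
    r=minimize(f,[p0[0],p0[1],p0[2]*100],method="Nelder-Mead",options=dict(initial_simplex=np.array([p0[0],p0[1],p0[2]*100])+np.array([[0,0,0],[12,0,0],[0,12,0],[0,0,12]])))
    return r.x[:2].round(1),round(r.x[2]/100,4),round(r.fun,3)
E
cat > m.py <<'E'
from h import *
T=cv2.cvtColor(cv2.imread("pics/top0.png"),4).astype(int);S=cv2.cvtColor(cv2.imread("pics/side0.png"),4).astype(int)
ms={c:comp(I.max(2)<lim,*uv) for c,I,uv,lim in(("top",T,(420,236),110),("side",S,(342,188),110))}
print([m.sum() for m in ms.values()])
for k in(("top",),("side",),("top","side")):
    print("stapler",fit({c:ms[c] for c in k},STAP,(535,-222,2.0),4))
REP=[np.array([[x,y,17.] for x in(-15,195) for y in(-133,15)])]
mr={c:comp(cv2.morphologyEx((I.min(2)>170).astype(np.uint8),3,np.ones((5,5))),*uv) for c,I,uv in(("top",T,(200,220)),("side",S,(295,350)))}
print([m.sum() for m in mr.values()])
q=ray("top",197,234,17)
for k in(("top",),("side",),("top","side")):
    print("report",fit({c:mr[c] for c in k},REP,(q[0],q[1],.65),0))
for n,pts in(("drive",[(166,328),(192,313),(221,350),(195,370)]),("basket",[(459,137),(543,243),(413,345),(327,237)])):
    print(n,[ray("top",*p,16 if n=="drive" else 72)[:2].round().tolist() for p in pts])
print("mug",ray("top",122,230,80)[:2].round())
E
python3 m.py
```

```text
[np.float64(1245.0), np.float64(5453.0)]
stapler (array([ 542.3, -222.4]), np.float64(2.02), np.float64(0.19))Traceback (most recent call last):
  File "m.py", line 6, in <module>
    print("stapler",fit({c:ms[c] for c in k},STAP,(535,-222,2.0),4))
                    ~~~^^^^^^^^^^^^^^^^^^^^^^^^^^^^^^^^^^^^^^^^^^^^
  File "h.py", line 27, in fit
    r=minimize(f,[p0[0],p0[1],p0[2]*100],method="Nelder-Mead",options=dict(initial_simplex=np.array([p0[0],p0[1],p0[2]*100])+np.array([[0,0,0],[12,0,0],[0,12,0],[0,0,12]])))
    res = _minimize_neldermead(fun, x0, args, callback, bounds=bounds,
                               **options)
    fxe = func(xe)
    fx = function(np.copy(x), *(wrapper_args + args))
  File "h.py", line 26, in f
    return sum(np.abs(cv2.GaussianBlur(rend(c,parts,(p[0],p[1],p[2]/100),z,m.shape)-m,(0,0),1)).sum()/m.sum() for c,m in masks.items())
  File "h.py", line 26, in <genexpr>
    return sum(np.abs(cv2.GaussianBlur(rend(c,parts,(p[0],p[1],p[2]/100),z,m.shape)-m,(0,0),1)).sum()/m.sum() for c,m in masks.items())
                                       ~~~~^^^^^^^^^^^^^^^^^^^^^^^^^^^^^^^^^^^^^^^^
  File "h.py", line 18, in rend
    h=cv2.convexHull(np.array([proj(cam,v) for v in w],np.float32)).reshape(-1,2)
                               ~~~~^^^^^^^
  File "h.py", line 7, in proj
    c=env.calibration(cam);P=np.linalg.inv(np.array(c["pose"]));q=np.array(c["K"])@(P[:3,:3]@np.array(p,float)+P[:3,3]);return q[:2]/q[2]
ValueError: time passes only in moves, steps and waits
```

```bash
python3 - <<'E'
s=open("h.py").read()
s=s.replace("def ray","C={n:{k:np.array(v) for k,v in env.calibration(n).items()} for n in('top','side')}\ndef ray",1).replace("c=env.calibration(cam)","c=C[cam]")
open("h.py","w").write(s)
m=open("m.py").read().replace("(342,188),110","(342,188),75")
open("m.py","w").write(m)
E
python3 m.py
```

```text
[np.float64(1245.0), np.float64(889.0)]
stapler (array([ 542.3, -222.4]), np.float64(2.02), np.float64(0.19))
stapler (array([ 543.3, -223.1]), np.float64(1.9994), np.float64(0.233))
stapler (array([ 542.5, -223.2]), np.float64(2.0092), np.float64(0.428))
[np.float64(6958.0), np.float64(6936.0)]
report (array([539.1, 257.9]), np.float64(0.6631), np.float64(0.012))
report (array([541.1, 256.6]), np.float64(0.6643), np.float64(0.027))
report (array([539.5, 257.8]), np.float64(0.6635), np.float64(0.041))
drive [[340.0, 316.0], [372.0, 262.0], [295.0, 199.0], [252.0, 253.0]]
basket [[747.0, -285.0], [533.0, -460.0], [323.0, -196.0], [537.0, -19.0]]
mug [542. 388.]
```

>>> carry_out --pt "0.34 0.324 -0.08 0.79" --pt "0.34 0.324 -0.08 0.79" --pt "0.34 0.324 -0.08 0.79" --pt "0.34 0.324 -0.08 0.79" --pt "0.34 0.324 -0.08 0.79" --fingers -0.4

```text
t: 1.1
eef_pos: [305.1, -503.6, 213.4]
tcp_rot: [3.141, 0.0, 0.776]
ft_force: [-0.6, -0.6, -0.4]
opening: 0.708
grip_force: 0.0
```

>>> carry_out --pt "0.34 0.324 -0.08 0.79" --pt "0.34 0.324 -0.08 0.79" --pt "0.34 0.324 -0.08 0.79" --pt "0.34 0.324 -0.08 0.79" --pt "0.34 0.324 -0.08 0.79"

```text
t: 1.6
eef_pos: [390.2, -422.5, 193.4]
tcp_rot: [3.141, 0.0, 1.189]
ft_force: [-0.1, -0.5, -0.1]
opening: 0.699
grip_force: 0.0
```

>>> carry_out --pt "0.34 0.324 -0.08 0.79" --pt "0.34 0.324 -0.08 0.79" --pt "0.34 0.324 -0.08 0.79" --pt "0.34 0.324 -0.08 0.79" --pt "0.34 0.324 -0.08 0.79"

```text
t: 2.1
eef_pos: [475.2, -341.5, 173.4]
tcp_rot: [3.141, 0.0, 1.603]
ft_force: [-0.2, -0.1, 0.7]
opening: 0.7
grip_force: 0.0
```

>>> carry_out --pt "0.34 0.324 -0.08 0.79" --pt "0.34 0.324 -0.08 0.79" --pt "0.34 0.324 -0.08 0.79" --pt "0.34 0.324 -0.08 0.79" --pt "0.34 0.324 -0.08 0.79"

```text
t: 2.6
eef_pos: [560.2, -260.5, 153.4]
tcp_rot: [3.141, 0.0, 2.017]
ft_force: [-0.4, 0.3, 0.1]
opening: 0.702
grip_force: 0.0
```

>>> carry_out --pt "0 0 0 0" --pt "0 0 0 0" --pt "0 0 0 0" --pt "0 0 0 0" --pt "0 0 0 0"

```text
t: 3.1
eef_pos: [559.1, -261.8, 153.7]
tcp_rot: [3.141, 0.0, 2.012]
ft_force: [0.5, 0.7, -0.4]
opening: 0.7
grip_force: 0.0
```

>>> carry_out --pt "0 0 -0.3 0" --pt "0 0 -0.3 0" --pt "0 0 -0.3 0" --pt "0 0 -0.3 0" --pt "0 0 -0.3 0"

```text
t: 3.6
eef_pos: [559.3, -261.6, 78.0]
tcp_rot: [3.141, 0.0, 2.013]
ft_force: [-0.7, 0.4, 0.3]
opening: 0.701
grip_force: 0.0
```

>>> carry_out --pt "0 0 -0.2 0" --pt "0 0 -0.2 0" --pt "0 0 -0.2 0" --pt "0 0 -0.1 0" --pt "0 0 0 0"

```text
t: 4.1
eef_pos: [559.3, -261.1, 42.8]
tcp_rot: [-3.141, -0.001, 2.013]
ft_force: [-0.5, -0.4, 0.3]
opening: 0.696
grip_force: 0.0
```

Run:
```python
from h import *
print({k:np.round(v,2) for k,v in env.state().items() if k in("eef_pos","ft_force","opening")})
snap("top","a1");b=snap("side","b1")[:,:,::-1]
cv2.imwrite("pics/c2.png",cv2.resize(b[90:250,250:450],(750,600),interpolation=cv2.INTER_CUBIC))
```

```text
{'eef_pos': array([ 559.3 , -261.09,   42.8 ]), 'ft_force': array([-0.49, -0.36,  0.31]), 'opening': np.float64(0.7)}
```

View pics/c2.png

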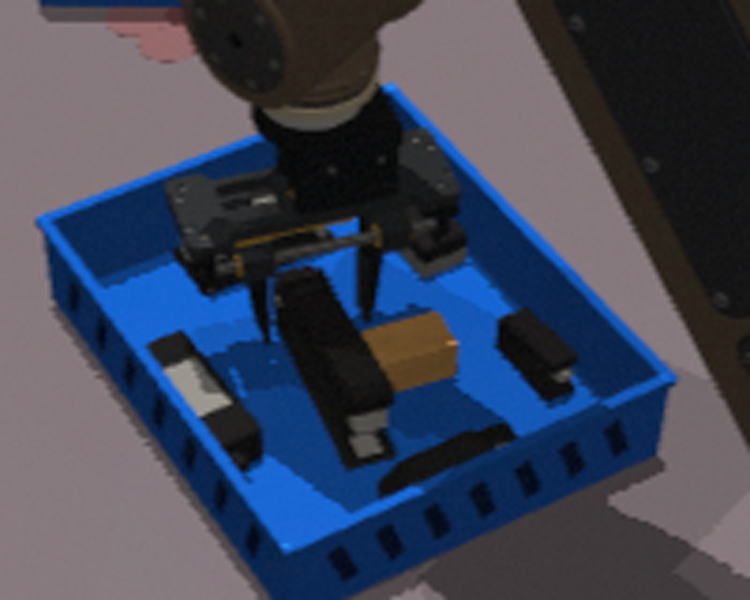

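The gripper straddles the stapler's rear, centred on it (pads at crop px (265,335) and (368,310)) and clear of the box. Next I close and lift.

>>> carry_out --pt "0 0 0 0" --pt "0 0 0 0" --pt "0 0 0 0" --pt "0 0 0 0" --pt "0 0 0 0" --fingers 1

```text
t: 4.7
eef_pos: [559.7, -261.3, 43.6]
tcp_rot: [3.141, 0.0, 2.013]
ft_force: [0.8, 0.5, 0.3]
opening: 0.375
grip_force: 30.0
```

>>> carry_out --pt "0 0 0 0" --pt "0 0 0 0" --pt "0 0 0.05 0" --pt "0 0 0.1 0" --pt "0 0 0.15 0"

```text
t: 5.2
eef_pos: [559.1, -261.0, 58.4]
tcp_rot: [-3.141, -0.001, 2.013]
ft_force: [-0.5, 1.3, -2.9]
opening: 0.372
grip_force: 29.9
```

>>> carry_out --pt "0 0 0.2 0" --pt "0 0 0.3 0" --pt "0 0 0.4 0" --pt "0 0 0.4 0" --pt "0 0 0.4 0"

```text
t: 5.7
eef_pos: [559.5, -261.2, 145.5]
tcp_rot: [3.141, 0.001, 2.013]
ft_force: [-0.2, 0.7, -3.4]
opening: 0.377
grip_force: 29.9
```

>>> carry_out --pt "-0.13 0.335 0.1 -0.54" --pt "-0.13 0.335 0.1 -0.54" --pt "-0.13 0.335 0 -0.54" --pt "-0.13 0.335 0 -0.54" --pt "-0.13 0.335 0 -0.54"

```text
t: 6.2
eef_pos: [526.7, -176.8, 154.7]
tcp_rot: [3.141, 0.001, 1.728]
ft_force: [0.5, -0.0, -3.1]
opening: 0.372
grip_force: 29.9
```

>>> carry_out --pt "-0.13 0.335 0 -0.54" --pt "-0.13 0.335 0 -0.54" --pt "-0.13 0.335 0 -0.54" --pt "-0.13 0.335 0 -0.54" --pt "-0.13 0.335 0 -0.54"

```text
t: 6.7
eef_pos: [494.2, -93.1, 154.6]
tcp_rot: [3.14, 0.0, 1.446]
ft_force: [-0.5, 0.2, -2.8]
opening: 0.378
grip_force: 29.9
```

>>> carry_out --pt "-0.13 0.335 0 -0.54" --pt "-0.13 0.335 0 -0.54" --pt "-0.13 0.335 0 -0.54" --pt "-0.13 0.335 0 -0.54" --pt "-0.13 0.335 0 -0.54"

```text
t: 7.2
eef_pos: [461.7, -9.3, 154.6]
tcp_rot: [3.14, -0.0, 1.163]
ft_force: [0.0, 0.4, -3.2]
opening: 0.375
grip_force: 29.9
```

>>> carry_out --pt "-0.13 0.335 0 -0.54" --pt "-0.13 0.335 0 -0.54" --pt "-0.13 0.335 0 -0.54" --pt "-0.13 0.335 0 -0.54" --pt "-0.13 0.335 0 -0.54"

```text
t: 7.7
eef_pos: [429.2, 74.4, 154.5]
tcp_rot: [3.141, -0.001, 0.88]
ft_force: [-0.6, 0.4, -3.2]
opening: 0.376
grip_force: 29.9
```

>>> carry_out --pt "-0.13 0.335 0 -0.54" --pt "-0.13 0.335 0 -0.54" --pt "-0.13 0.335 0 -0.54" --pt "-0.13 0.335 0 -0.54" --pt "-0.13 0.335 0 -0.54"

```text
t: 8.2
eef_pos: [396.7, 158.2, 154.5]
tcp_rot: [3.141, -0.001, 0.597]
ft_force: [-0.5, 0.2, -2.9]
opening: 0.378
grip_force: 29.9
```

>>> carry_out --pt "0 0 -0.4 0" --pt "0 0 -0.4 0" --pt "0 0 -0.4 0" --pt "0 0 -0.3 0" --pt "0 0 0 0"

```text
t: 8.7
eef_pos: [396.6, 157.5, 78.0]
tcp_rot: [-3.141, 0.002, 0.6]
ft_force: [0.7, -0.1, -3.0]
opening: 0.375
grip_force: 29.9
```

Run:
```python
from h import *
s=env.state();print(s["eef_pos"],s["tcp_rot"],s["joints"].round(2),s["ft_force"])
a=snap("top","a2")[:,:,::-1];b=snap("side","b2")[:,:,::-1]
cv2.imwrite("pics/c3.png",np.vstack([cv2.resize(a[170:370,130:330],(400,300)),cv2.resize(b[280:440,230:443],(400,300))]))
```

```text
[396.5663673  157.46405568  78.01609863] [-3.14095335e+00  1.83382344e-03  5.99641119e-01] [ 0.22  0.48  2.18 -0.    0.48  1.19] [ 0.65970737 -0.10380374 -2.97239008]
```

View pics/b2.png

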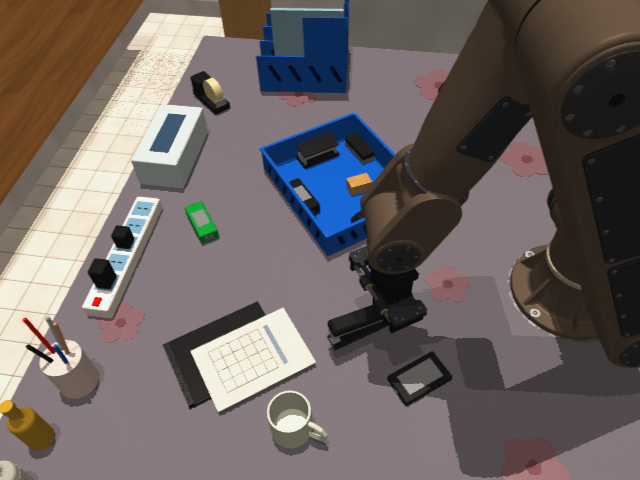

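>>> carry_out --pt "0 0 -0.2 0" --pt "0 0 -0.2 0" --pt "0 0 -0.2 0" --pt "0 0 -0.1 0" --pt "0 0 0 0"

```text
t: 9.3
eef_pos: [396.6, 157.4, 42.6]
tcp_rot: [-3.141, 0.002, 0.6]
ft_force: [0.3, -0.1, -3.5]
opening: 0.375
grip_force: 29.9
```

>>> carry_out --pt "0 0 -0.03 0" --pt "0 0 -0.02 0" --pt "0 0 0 0" --pt "0 0 0 0" --pt "0 0 0 0"

```text
t: 9.8
eef_pos: [397.0, 157.6, 41.1]
tcp_rot: [3.141, -0.0, 0.6]
ft_force: [0.1, -0.1, -2.6]
opening: 0.377
grip_force: 29.9
```

Run:
```python
from h import *
s=env.state();print(s["eef_pos"],s["ft_force"])
a=snap("top","a3").astype(int);b=snap("side","b3").astype(int)
m=comp(b.max(2)<75,350,332) if b[332,350].max()<75 else None
# jaw-tip check by model overlay
import math
tcp=s["eef_pos"];y=s["tcp_rot"][2];p=(tcp[0]+41.7*math.cos(y),tcp[1]+41.7*math.sin(y),y)
im=b[:,:,::-1].astype(np.uint8).copy()
for q in STAP:
    c_,s_=np.cos(y),np.sin(y);w=q@np.array([[c_,s_,0],[-s_,c_,0],[0,0,1]])+[p[0],p[1],1]
    h=cv2.convexHull(np.array([proj("side",v) for v in w],np.float32)).reshape(-1,2)
    cv2.polylines(im,[np.round(h*16).astype(np.int32)],True,(0,255,0),1,cv2.LINE_AA,4)
cv2.imwrite("pics/c4.png",cv2.resize(im[270:420,240:440],(800,600),interpolation=cv2.INTER_CUBIC))
```

```text
[397.04741866 157.56491337  41.1067635 ] [ 0.09574612 -0.07127856 -2.60134465]
```

View pics/c4.png

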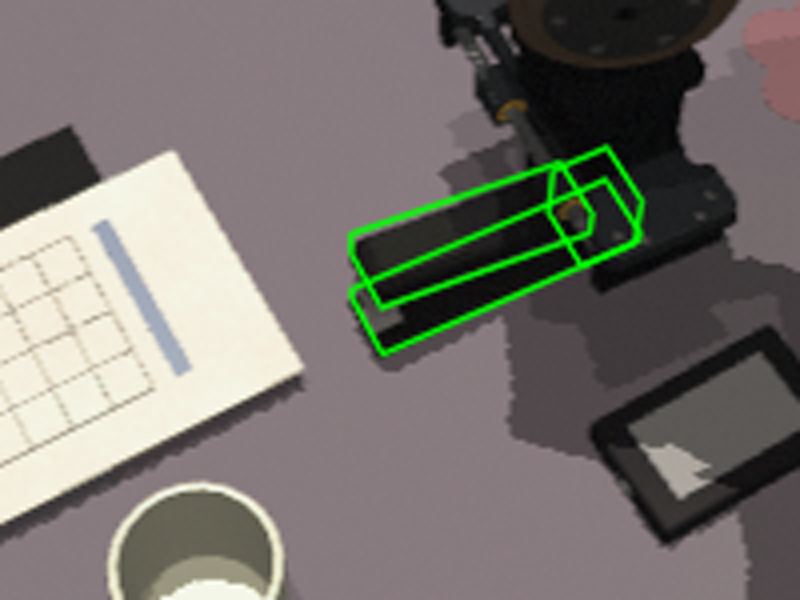

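>>> carry_out --pt "0.11 0.08 0 0" --pt "0.11 0.08 0 0" --pt "0.11 0.08 0 0" --pt "0.11 0.08 0 0" --pt "0.11 0.08 0 0"

```text
t: 10.4
eef_pos: [425.0, 178.0, 40.9]
tcp_rot: [3.141, -0.0, 0.6]
ft_force: [0.5, 0.1, -3.3]
opening: 0.375
grip_force: 29.9
```

>>> carry_out --pt "0.11 0.08 0 0" --pt "0.11 0.08 0 0" --pt "0.11 0.08 0 0" --pt "0.11 0.08 0 0" --pt "0.11 0.08 0 0"

```text
t: 10.9
eef_pos: [452.4, 197.9, 41.0]
tcp_rot: [3.142, 0.0, 0.6]
ft_force: [-0.7, -0.6, -2.8]
opening: 0.376
grip_force: 29.9
```

>>> carry_out --pt "0 0 -0.02 0" --pt "0 0 0 0" --pt "0 0 0 0" --pt "0 0 0 0" --pt "0 0 0 0"

```text
t: 11.4
eef_pos: [451.8, 197.4, 40.0]
tcp_rot: [3.142, 0.0, 0.6]
ft_force: [-0.4, -0.4, -1.6]
opening: 0.375
grip_force: 29.9
```

Run:
```python
from h import *
import math
s=env.state();print(s["eef_pos"],s["tcp_rot"],s["ft_force"])
b=snap("side","b4");y=s["tcp_rot"][2];tcp=s["eef_pos"]
p=(tcp[0]+41.7*math.cos(y),tcp[1]+41.7*math.sin(y),y);print("jaw",p[0]+65*math.cos(y),p[1]+65*math.sin(y))
im=b[:,:,::-1].copy()
for q in STAP:
    c_,s_=np.cos(y),np.sin(y);w=q@np.array([[c_,s_,0],[-s_,c_,0],[0,0,1]])+[p[0],p[1],1]
    h=cv2.convexHull(np.array([proj("side",v) for v in w],np.float32)).reshape(-1,2)
    cv2.polylines(im,[np.round(h*16).astype(np.int32)],True,(0,255,0),1,cv2.LINE_AA,4)
cv2.imwrite("pics/c5.png",cv2.resize(im[270:420,220:420],(800,600),interpolation=cv2.INTER_CUBIC))
```

```text
[451.81703985 197.43405864  39.97737814] [3.14158163e+00 2.56806381e-04 5.99601235e-01] [-0.4446871  -0.41211623 -1.56972867]
jaw 539.9043674732521 257.6462892292644
```

View pics/c5.png

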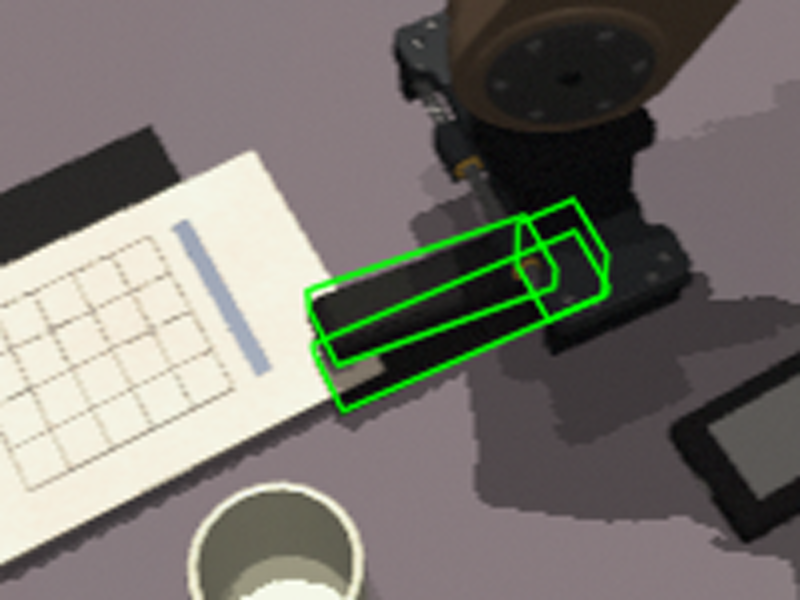

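>>> carry_out --pt "0 0 -0.01 0" --pt "0 0 0 0" --pt "0 0 0 0" --pt "0 0 0 0" --pt "0 0 0 0"

```text
t: 11.95
eef_pos: [451.9, 197.5, 39.6]
tcp_rot: [3.142, 0.0, 0.6]
ft_force: [-2.4, -2.5, 4.7]
opening: 0.375
grip_force: 29.9
```

>>> carry_out --pt "0 0 0 0" --pt "0 0 0 0" --pt "0 0 0 0" --pt "0 0 0 0" --pt "0 0 0 0" --fingers -0.4

```text
t: 12.45
eef_pos: [452.0, 197.6, 39.4]
tcp_rot: [3.141, -0.0, 0.6]
ft_force: [-0.5, -0.0, 0.2]
opening: 0.687
grip_force: 0.0
```

>>> carry_out --pt "0 0 0.2 0" --pt "0 0 0.3 0" --pt "0 0 0.4 0" --pt "0 0 0.4 0" --pt "0 0 0.3 0"

```text
t: 12.95
eef_pos: [452.1, 197.6, 121.3]
tcp_rot: [3.141, -0.001, 0.6]
ft_force: [-0.1, 1.1, -0.4]
opening: 0.704
grip_force: 0.0
```

>>> carry_out --pt "0.35 0.24 0 0" --pt "0.35 0.24 0 0" --pt "0.35 0.24 0 0" --pt "0.35 0.24 0 0" --pt "0.35 0.24 0 0" --fingers 1

```text
t: 13.45
eef_pos: [540.1, 258.0, 120.3]
tcp_rot: [3.141, -0.0, 0.6]
ft_force: [-0.2, -0.5, -0.0]
opening: 0.338
grip_force: 0.0
```

>>> carry_out --pt "0 0 -0.2 0" --pt "0 0 -0.2 0" --pt "0 0 -0.1 0" --pt "0 0 0 0" --pt "0 0 0 0"

```text
t: 13.95
eef_pos: [539.2, 257.3, 94.5]
tcp_rot: [-3.142, 0.0, 0.599]
ft_force: [0.2, -0.2, -0.6]
opening: 0.007
grip_force: 0.0
```

Run:
```python
from h import *
import math
s=env.state();print(s["eef_pos"],s["tcp_rot"],s["ft_force"],s["opening"])
b=snap("side","b5")
cv2.imwrite("pics/c6.png",cv2.resize(b[260:410,220:420,::-1],(800,600),interpolation=cv2.INTER_CUBIC))
```

```text
[539.19971806 257.26679932  94.51545664] [-3.14157159e+00  4.27508647e-04  5.99414629e-01] [ 0.21629648 -0.23229132 -0.55454836] 0.007343838263977715
```

View pics/c6.png

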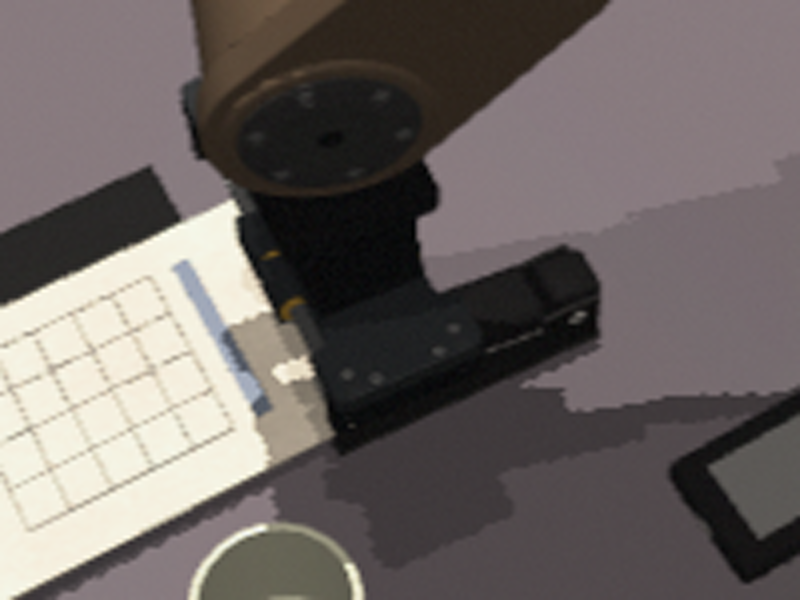

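>>> carry_out --pt "0 0 -0.08 0" --pt "0 0 -0.08 0" --pt "0 0 -0.08 0" --pt "0 0 -0.06 0" --pt "0 0 -0.04 0"

```text
t: 14.5
eef_pos: [539.8, 257.7, 77.4]
tcp_rot: [3.141, -0.001, 0.6]
ft_force: [2.0, 0.7, 3.0]
opening: 0.008
grip_force: 1.4
```

>>> carry_out --pt "0 0 -0.03 0" --pt "0 0 -0.03 0" --pt "0 0 -0.02 0" --pt "0 0 0 0" --pt "0 0 0 0"

```text
t: 15.0
eef_pos: [539.6, 257.6, 73.6]
tcp_rot: [3.141, -0.0, 0.6]
ft_force: [3.0, 1.0, 4.1]
opening: 0.006
grip_force: 1.7
```

>>> carry_out --pt "0 0 -0.02 0" --pt "0 0 -0.02 0" --pt "0 0 0 0" --pt "0 0 0 0" --pt "0 0 0 0"

```text
t: 15.5
eef_pos: [540.0, 257.7, 72.5]
tcp_rot: [3.141, -0.002, 0.6]
ft_force: [1.1, 0.5, 13.0]
opening: 0.005
grip_force: 6.4
```

>>> carry_out --pt "0 0 -0.01 0" --pt "0 0 0 0" --pt "0 0 0 0" --pt "0 0 0 0" --pt "0 0 0 0"

```text
t: 16.0
eef_pos: [540.3, 257.9, 72.3]
tcp_rot: [3.141, -0.003, 0.6]
ft_force: [1.8, 1.0, 15.2]
opening: 0.004
grip_force: 7.2
```

>>> carry_out --pt "0 0 -0.01 0" --pt "0 0 0 0" --pt "0 0 0 0" --pt "0 0 0 0" --pt "0 0 0 0"

```text
t: 16.5
eef_pos: [540.5, 258.0, 72.0]
tcp_rot: [3.141, -0.003, 0.6]
ft_force: [1.1, 1.8, 15.3]
opening: 0.006
grip_force: 7.8
```

>>> carry_out --pt "0 0 0.03 0" --pt "0 0 0.05 0" --pt "0 0 0.1 0" --pt "0 0 0.2 0" --pt "0 0 0.3 0"

```text
t: 17.0
eef_pos: [538.7, 257.3, 104.3]
tcp_rot: [-3.141, 0.003, 0.6]
ft_force: [0.1, -0.1, 0.4]
opening: 0.004
grip_force: 0.0
```

>>> carry_out --pt "-0.35 -0.24 0.3 0" --pt "-0.35 -0.24 0 0" --pt "-0.35 -0.24 0 0" --pt "-0.35 -0.24 0 0" --pt "-0.35 -0.24 0 0" --fingers -0.4

```text
t: 17.5
eef_pos: [450.9, 197.0, 119.8]
tcp_rot: [-3.141, 0.001, 0.6]
ft_force: [0.3, -0.3, -0.7]
opening: 0.367
grip_force: 0.0
```

>>> carry_out --pt "0 0 0 0" --pt "0 0 0 0" --pt "0 0 0 0" --pt "0 0 0 0" --pt "0 0 0 0"

```text
t: 18.0
eef_pos: [452.3, 197.8, 119.3]
tcp_rot: [3.142, 0.0, 0.6]
ft_force: [0.5, 0.7, -0.3]
opening: 0.697
grip_force: 0.0
```

Run:
```python
from h import *
s=env.state();print(s["eef_pos"],s["tcp_rot"],s["ft_force"],s["opening"])
b=snap("side","b6").astype(int);print(b[344,310],b[335,340])
b0=cv2.cvtColor(cv2.imread("pics/side0.png"),4).astype(int)
REP=[np.array([[x,y,17.] for x in(-15,195) for y in(-133,15)])]
m=comp(cv2.morphologyEx((b.min(2)>170).astype(np.uint8),3,np.ones((5,5))),250,370)
print("report",fit({"side":m},REP,(541,256.6,.664),0))
cv2.imwrite("pics/c7.png",cv2.resize(b[260:410,220:420,::-1].astype(np.uint8),(800,600),interpolation=cv2.INTER_CUBIC))
```

```text
[452.27465103 197.77945144 119.33102073] [3.14153502e+00 9.75128732e-05 5.99884352e-01] [ 0.48860873  0.71372332 -0.33179607] 0.6972271086601369
[43 43 39] [20 18 18]
report (array([540.9, 256.7]), np.float64(0.6609), np.float64(0.07))
```

View pics/c7.png

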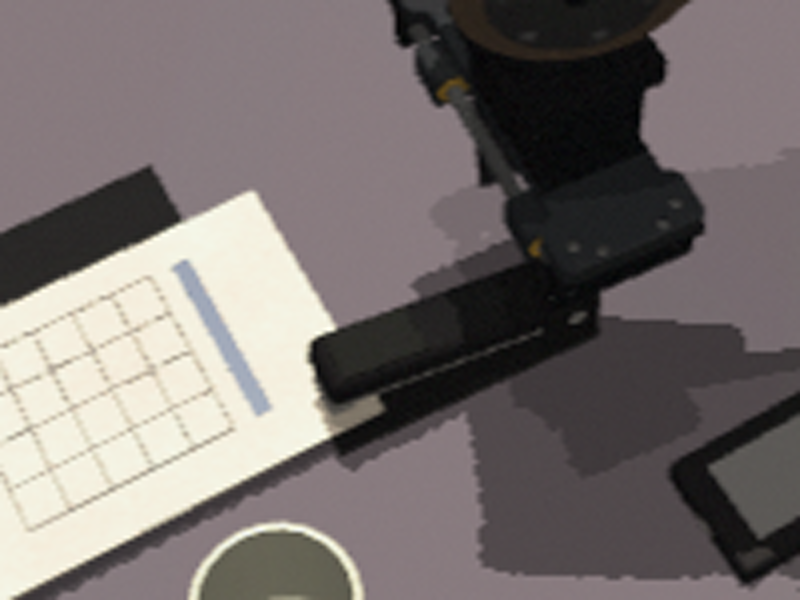

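>>> carry_out --pt "0 0 -0.4 0" --pt "0 0 -0.4 0" --pt "0 0 -0.4 0" --pt "0 0 -0.3 0" --pt "0 0 -0.08 0"

```text
t: 18.55
eef_pos: [451.5, 197.5, 39.1]
tcp_rot: [-3.141, 0.002, 0.6]
ft_force: [0.1, -0.1, 0.2]
opening: 0.701
grip_force: 0.0
```

>>> carry_out --pt "0 0 0 0" --pt "0 0 0 0" --pt "0 0 0 0" --pt "0 0 0 0" --pt "0 0 0 0" --fingers 1

```text
t: 19.05
eef_pos: [452.2, 197.6, 41.0]
tcp_rot: [3.141, -0.001, 0.6]
ft_force: [-1.5, 0.8, 3.6]
opening: 0.373
grip_force: 30.0
```

>>> carry_out --pt "0 0 0.02 0" --pt "-0.05 -0.035 0 0" --pt "-0.1 -0.07 0 0" --pt "-0.11 -0.075 0 0" --pt "-0.11 -0.075 0 0"

```text
t: 19.55
eef_pos: [432.8, 184.4, 41.4]
tcp_rot: [-3.142, 0.0, 0.6]
ft_force: [-0.2, 0.2, -2.4]
opening: 0.375
grip_force: 30.0
```

>>> carry_out --pt "-0.11 -0.075 0 0" --pt "-0.11 -0.075 0 0" --pt "-0.11 -0.075 0 0" --pt "-0.11 -0.075 0 0" --pt "0 0 0 0"

```text
t: 20.05
eef_pos: [410.6, 169.3, 41.5]
tcp_rot: [-3.141, 0.001, 0.599]
ft_force: [-0.3, -0.6, -2.4]
opening: 0.376
grip_force: 30.0
```

>>> carry_out --pt "0 0 -0.02 0" --pt "0 0 0 0" --pt "0 0 0 0" --pt "0 0 0 0" --pt "0 0 0 0"

```text
t: 20.55
eef_pos: [411.3, 169.7, 41.0]
tcp_rot: [3.141, 0.0, 0.6]
ft_force: [-4.6, -4.2, 11.8]
opening: 0.377
grip_force: 29.9
```

>>> carry_out --pt "0 0 0 0" --pt "0 0 0 0" --pt "0 0 0 0" --pt "0 0 0 0" --pt "0 0 0 0" --fingers -0.4

```text
t: 21.05
eef_pos: [411.6, 169.8, 40.4]
tcp_rot: [3.142, 0.0, 0.6]
ft_force: [0.4, -0.3, 0.1]
opening: 0.689
grip_force: 0.0
```

>>> carry_out --pt "0 0 0.2 0" --pt "0 0 0.4 0" --pt "0 0 0.6 0" --pt "0 0 0.8 0" --pt "0 0 0.8 0"

```text
t: 21.55
eef_pos: [411.0, 169.7, 182.5]
tcp_rot: [-3.142, 0.0, 0.6]
ft_force: [-0.1, -0.8, 0.5]
opening: 0.699
grip_force: 0.0
```

>>> carry_out --pt "0 -0.6 0 0" --pt "0 -0.6 0 0" --pt "0 -0.6 0 0" --pt "0 0 0 0" --pt "0 0 0 0"

```text
t: 22.05
eef_pos: [411.5, 79.5, 181.1]
tcp_rot: [3.141, -0.001, 0.598]
ft_force: [-0.0, 0.1, -0.1]
opening: 0.705
grip_force: 0.0
```

Run:
```python
from h import *
s=env.state();print(s["eef_pos"],s["ft_force"],s["opening"])
a=snap("top","a7").astype(int);b=snap("side","b7").astype(int)
REP=[np.array([[x,y,17.] for x in(-15,195) for y in(-133,15)])]
m=comp(cv2.morphologyEx((b.min(2)>170).astype(np.uint8),3,np.ones((5,5))),250,370)
print("report",fit({"side":m},REP,(541,256.6,.664),0))
```

```text
[411.49456279  79.49743577 181.05467476] [-0.01401456  0.11251152 -0.07511978] 0.7049770315453988
report (array([540.9, 256.6]), np.float64(0.6643), np.float64(0.027))
```

View pics/b7.png

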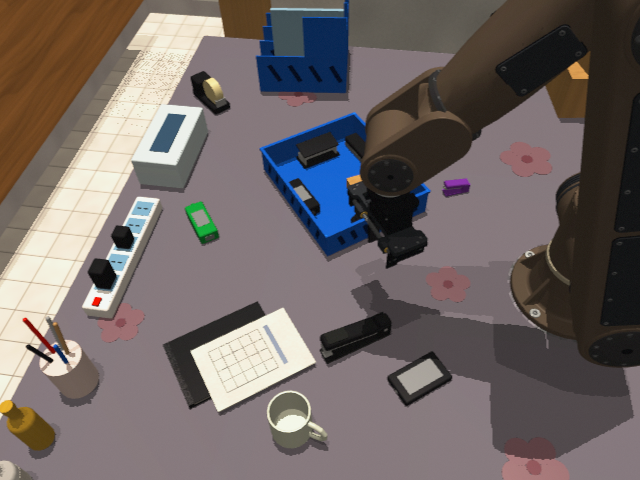

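The stapler stands at (355,335), clear of the report with its arm open. The report, mug (290,418) and drive (420,377) are where they started.

```bash
python3 -c "
from cell import env
print(env.job_done())"
```

```text
the job is handed in; nothing more can be done
None
```

The report was pressed with about 15 N at the corner, the stapler stands clear on the desk with its arm open, and the report hasn't shifted; I handed the job in at about 22 s, but no verdict came back.

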